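Stop the sample shaker and wedge its deck off the base

ROBOT

A 7-joint arm with a two-finger parallel gripper is mounted at the origin on the work surface. World frame = base frame: x ahead of the robot, y to its left, z up, the work surface at z = 0. Lengths are in m, angles in rad, forces in N, time in s.
With the tool pointing down it reaches from about 0.425 to 0.975 m from the base axis. Payload 16.7 kg.
Tool frame: the origin (TCP) lies midway between the tips of the shut fingers; the grasp point (between the pads) lies 19 mm behind it (grip_depth is the distance from the TCP to the grasp point, in m); z points along the fingers, y is the line along which they close (so a half turn about z gives the same grasp; the last joint's range is limited). The gripper opens to 85 mm and grips with 20 to 120 N. Pads are 22 mm wide; open, the fingers measure 114 mm over their backs; the gripper's body (76 mm by 85 mm) begins 54 mm behind the grasp point. The pads swing forward as they close: fully open they stand 13 mm farther back than shut.
Start: joints at [-1.272, 0.426, 0.074, 1.606, -0.034, 1.111, -0.067], TCP at [0.292, 0.608, 0.198] pointing down, gripper open.
Joint ranges: [-2.85, 2.85], [-0.5, 2.14], [-1.23, 1.37], [0.21, 2.46], [-1.02, 4.16], [0.16, 2.05], [-2.73, 2.73]. Speed limits (rad/s): [1.89, 1.89, 2.39, 2.39, 3.01, 3.01, 3.01].

INTERFACE

Orientations are given as [roll, pitch, yaw] about the fixed x, y, z axes, in that order (R = Rz(yaw) Ry(pitch) Rx(roll)).
In Python, from rig import observe, camera, finish_job, recognise, grip_depth gives the robot as it stands.
- The arm moves only by the shell command python3 -m handwheel 'ROWS'. ROWS is JSON, a list of rows, each a list of 7 numbers: the opening, from 0 (shut) to 1 (fully open), then the shift along the tool's x, y, z in mm, then the turn, a rotation vector about the tool's x, y, z in rad. A call has 1 to 12 rows; each row is the pose to reach, as a shift and turn from the pose commanded when the call began, along the tool's axes at that moment; what a row does not reach only later rows make up. A row lasts 1/12 s, in which the tool goes at most 41.7 mm and 7.16 degrees, less where a joint would pass 70% of its speed; a pose out of reach is approached as far as the arm can. A call with a gripper value outside its range is refused whole. The fingers move at their own pace and stop on an object; the grip force is fixed at half the most. Time passes only in rows, so rows that repeat a pose let the fingers close. It gives the time, the measured TCP pose, the force, the opening and the grip force at its end, in the units of the state.
- observe(): the state, without advancing time (a new reading comes with each control period).
- camera(name): name is "scene" or "top" or "wrist"; returns a dict with "color" (480x640x3 uint8, red, green, blue), "mtx" (3x3 intrinsics, pixels), "world_from_camera" (4x4, takes a point from camera to world coordinates). Camera axes: x right, y up, looking along -z (the intrinsics and any distortion apply to the point x, -y, -z); pixel columns grow to the right and rows downward; lengths in m; the calibration is good to about 2 mm. A picture is of the moment at which its call begins. There is no depth.
- finish_job(): hands the job in; it is judged then, once.
Trained networks look in a picture, given as the dict that the camera call returned (one of the last four; its "shot" number tells which), for a name from the list of things; names that differ only in an ending like _2 or _b are one class to them, and where a whole thing is asked for, a point or a joint stands for the part that bears it (a point fixed in the world has none). Each returns a list of dicts, best first, with "confidence" (0 to 1); they miss things now and then, are a little off and sometimes report something else, mostly with a low value. They report only what shows in the picture. A call takes as long as a camera call. They do not tell look-alikes from the thing itself.
- recognise(label, picture): "uv" ([column, row] in pixels, amid what is visible of it).
The state is a dict: "time_s": time; "joints": joint angles; "joint_vel": joint speeds; "tau": joint torques, N m; "position": TCP position; "eef_rot": TCP orientation; "wrist_force": force on the tool from outside, world axes, zero at the start; "wrist_torque": the same for the moment, N m; "gripper_width": finger opening in m; "finger_force": force on a finger pad.
Only numpy, scipy, OpenCV 4.12 (cv2) and the standard library are available. Lean on these libraries where they do the work, as an engineer would, in place of code of your own. Each camera call takes 0.05 s, during which the arm holds its last target. There are 200 camera calls.

TASK

The shaker's hinged deck has to be held up at the front for levelling: first push the red mushroom stop fully in, so that the shaker cannot start. Then take the orange wedge by its grip block and, with it flat on the table, push its thin end straight in under the middle of the deck's front skirt (green stripe) until the deck just lifts off its base, about 4 mm at the skirt. Finish still holding the wedge there, with only the wedge carrying the deck, and leave the other things on the table where they stand.

Things in the scene. Friction and masses are not known exactly. Their poses are not given: they have to be found in the camera images.
- shaker: White sample shaker, fixed; origin under the centre of its base (200 x 220 x 44 mm, x by y). Its -x axis points to its front (roughly to the robot). On it lies a hinged aluminium deck (230 mm wide) that overhangs the base in front by 70 mm and ends in a hanging skirt. A blue rack of capped tubes, fixed on the deck's rear half, stands to 130 mm.
- tray_lip (a point): Middle of the lower edge of the deck's front skirt (a bar 230 mm wide, 8 mm diameter, along the shaker's y; green stripe on the skirt and deck above). 170 mm in front (-x) of the shaker's origin, 11 mm above the table at rest; rises with the deck, which is hinged 260 mm behind it. Lifting it takes 3 to 6 N. Deck top there: 50 mm. Behind it 68 mm of free space over the table.
- wedge: Loose orange plastic levelling wedge, about 140 g, 30 mm wide, lying flat on the table. Origin on its underside below the centre of the grip block, a block 32 mm long (x), 30 mm wide (y) and 45 mm high. From the block's front face (x = 16 mm) the taper runs 70 mm along +x to the thin end: 21.5 mm high at the block, 4 mm high at the thin end, so it rises 1 mm per 4 mm.
- wedge_tip (a point): Middle of the lower edge of the wedge's thin end, 86 mm from the wedge's origin along its +x.
- stop_top (a point): Top centre of the red mushroom stop, 40 mm diameter, on a yellow box 80 x 80 x 50 mm fixed to the table. 76 mm above the table when out, 68 mm when pushed in.
- stop (a joint): Mushroom stop: 0 = out, 0.008 m = fully pushed in (downwards). It resists with about 4 N all the way and stays where it is left (it latches in).
- juice_bottle: Bystander, loose: clear drink bottle with blue band, 66 mm across, 210 mm tall; origin at the centre of its underside.
- cup: Bystander, loose: clear plastic cup, 74 mm across, 85 mm tall; origin at the centre of its underside.
- honey_jar: Bystander, loose: amber jar with brass lid, 64 mm across, 75 mm tall; origin at the centre of its underside.
- refractometer: Bystander, loose: black hand-held refractometer lying on the table, 165 mm long along its own x, 34 mm high; origin at the centre of its underside.
- tissue_box: Bystander, loose: yellow and white tissue box, 115 x 220 x 60 mm; origin at the centre of its underside.
- pump_bottle: Bystander, loose: white bottle with blue cap, 60 mm across, 160 mm tall; origin at the centre of its underside.
Things that resemble listed ones, but are neither listed nor needed, are in the scene too. What is meant by the wedge is not grey or pink, and is the larger of those in its own colour.

How it is judged:
By the outcome, as a careful person would: the job done as asked, in the order asked, and still so for the second after the job is handed in, while the arm keeps its last pose, push and grip.
It also fails if it takes over 56 s, if anything falls off the work surface, if the arm or the gripper's body presses on something with over 40 N, if the wrist force passes 120 N, or if a joint passes its speed limit or range.

## Working session

There is one attempt and no reset: what is moved stays moved. The work goes in short steps, Python scripts to look and compute and a shell command to move; the robot and the scene stay as the last step left them, time stands still between calls to the robot, and variables do not carry over. Pictures are saved under pics/ and viewed, at most 10 in all, crops included, and the job is handed in when it is done.

```bash
mkdir -p pics; ls; cat > h.py <<'E'
import numpy as np, cv2
from rig import observe, camera, recognise, grip_depth
def ray(p,uv):
    T=np.array(p["world_from_camera"]);K=np.array(p["mtx"])
    d=np.linalg.inv(K)@[uv[0],uv[1],1]; d=T[:3,:3]@(d*[1,-1,-1]); return T[:3,3],d/np.linalg.norm(d)
def atz(p,uv,z):
    o,d=ray(p,uv); return o+d*(z-o[2])/d[2]
def tri(rs):
    A=0;b=0
    for o,d in rs:
        M=np.eye(3)-np.outer(d,d);A=A+M;b=b+M@o
    x=np.linalg.solve(A,b); return x,[np.linalg.norm((np.eye(3)-np.outer(d,d))@(x-o)) for o,d in rs]
def proj(p,X):
    T=np.linalg.inv(np.array(p["world_from_camera"]));c=T[:3,:3]@X+T[:3,3];q=np.array(p["mtx"])@(c*[1,-1,-1]);return q[:2]/q[2]
def save(p,n): cv2.imwrite("pics/"+n,cv2.cvtColor(p["color"],cv2.COLOR_RGB2BGR))
E
python3 - <<'E'
from h import *
print(grip_depth,observe())
for n in("scene","top"):
    p=camera(n);save(p,n+"1.png");print(n,p.keys(),np.round(p["mtx"],1).tolist(),np.round(p["world_from_camera"],3).tolist())
    for l in("shaker","tray_lip","wedge","wedge_tip","stop_top","stop","juice_bottle","cup","honey_jar","refractometer","tissue_box","pump_bottle"):
        print(l,[(np.round(r["uv"]).tolist(),round(r["confidence"],2),np.round(atz(p,r["uv"],0.02),3)[:2].tolist()) for r in recognise(l,p)])
E
```

```text
pics
0.0187 {'time_s': 0.0, 'joints': array([-1.27250542,  0.42673786,  0.07382461,  1.60665678, -0.03409667,
        1.11078883, -0.06711222]), 'joint_vel': array([ 0.00025634, -0.00049916,  0.00019953, -0.00044057, -0.00023196,
        0.00034942, -0.00038833]), 'tau': array([-2.11044971e-03, -9.49833870e+01,  3.75964388e+00, -4.63496554e+01,
        1.91100198e-02,  1.04569900e-02,  1.58768614e-05]), 'position': array([0.29206907, 0.6080103 , 0.19708397]), 'eef_rot': array([-3.14026359e+00,  9.16604699e-05,  2.69378181e+00]), 'wrist_force': array([ 0.1980997 ,  0.84445803, -0.15503958]), 'wrist_torque': array([-0.02526769, -0.02396945,  0.02968825]), 'finger_force': 0.0, 'gripper_width': 0.08530650053404552}
scene dict_keys(['color', 'mtx', 'world_from_camera', 'shot']) [[479.2, 0.0, 320.3], [0.0, 479.2, 236.5], [0.0, 0.0, 1.0]] [[0.071, -0.846, 0.528, 1.232], [0.997, 0.061, -0.036, -0.058], [-0.002, 0.529, 0.848, 1.109], [0.0, 0.0, 0.0, 1.0]]
shaker []
tray_lip [([349.0, 297.0], 0.83, [0.736, 0.048]), ([430.0, 208.0], 0.6, [0.483, 0.3])]
wedge [([177.0, 250.0], 0.77, [0.568, -0.3
[... 1368 characters left out ...]
46.0, 253.0], 0.52, [0.558, -0.383])]
wedge_tip [([408.0, 260.0], 0.77, [0.537, -0.273]), ([447.0, 249.0], 0.71, [0.568, -0.385]), ([441.0, 301.0], 0.61, [0.42, -0.365]), ([372.0, 264.0], 0.57, [0.525, -0.167]), ([209.0, 262.0], 0.56, [0.523, 0.298]), ([412.0, 191.0], 0.46, [0.739, -0.288])]
stop_top [([206.0, 259.0], 0.48, [0.532, 0.309])]
stop [([208.0, 264.0], 0.53, [0.52, 0.301])]
juice_bottle [([131.0, 238.0], 0.97, [0.592, 0.526])]
cup [([416.0, 190.0], 0.83, [0.742, -0.298])]
honey_jar [([142.0, 297.0], 0.97, [0.422, 0.484])]
refractometer [([185.0, 199.0], 0.79, [0.708, 0.376])]
tissue_box [([523.0, 284.0], 0.88, [0.469, -0.598])]
pump_bottle [([460.0, 210.0], 0.71, [0.684, -0.424])]
```

View pics/scene1.png

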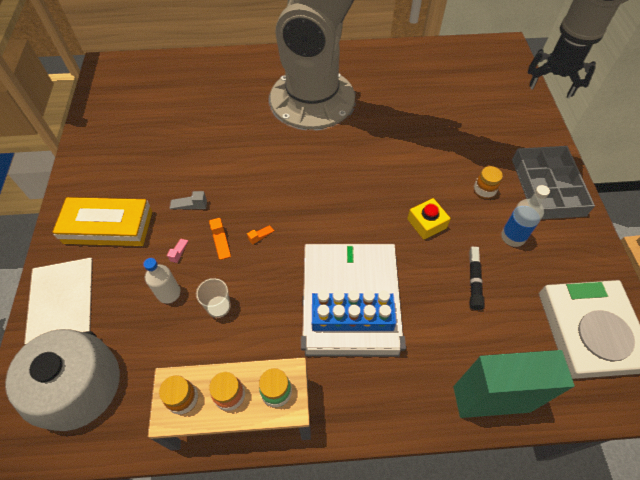

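View pics/top1.png

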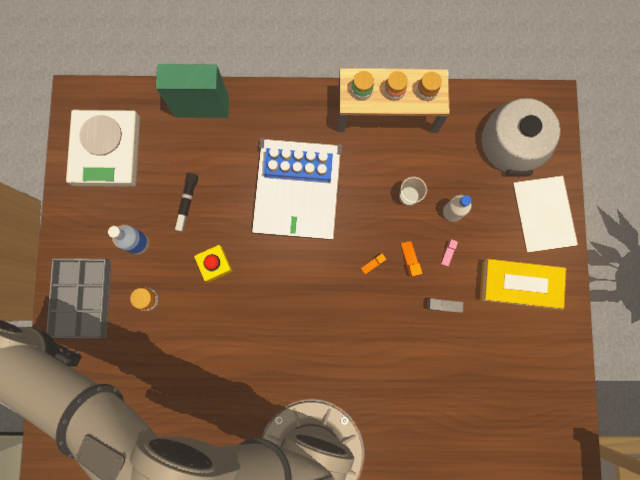

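The scene and top pictures show these wedge-like things (scene / top pixels):
- large orange: (220,239) / (411,258)
- small orange: (260,235) / (373,264)
- pink: (178,250) / (449,252)
- grey: (188,201) / (444,305)

I choose the large orange one, whose grip block is at the robot-side end, around (216,225) / (414,269). The red stop is at (431,211) / (212,262) and the green stripe at (350,254) / (293,225).

```bash
python3 - <<'E'
from h import *
P={}
tiles=[]
def mask(p,kind):
    h=cv2.cvtColor(p["color"],cv2.COLOR_RGB2HSV).astype(int)
    H,S,V=h[...,0],h[...,1],h[...,2]
    return {"green":(H>45)&(H<75)&(S>150),"red":((H<5)|(H>174))&(S>180)&(V>120),"orange":(H>=7)&(H<=16)&(S>200)&(V>130)}[kind].astype(np.uint8)
for n,boxes in(("scene",[(195,205,55,62),(335,240,70,50),(405,195,50,45)]),("top",[(392,232,45,50),(250,205,90,45),(190,240,45,45)])):
    p=camera(n);P[n]=p
    for (x,y,w,h) in boxes:
        t=cv2.resize(p["color"][y:y+h,x:x+w],(260,280),interpolation=cv2.INTER_CUBIC);tiles.append(t)
    for k,(x,y,w,h) in zip(("orange","green","red"),boxes):
        m=mask(p,k)[y:y+h,x:x+w]
        c,_=cv2.findContours(m,cv2.RETR_EXTERNAL,cv2.CHAIN_APPROX_NONE);c=max(c,key=cv2.contourArea)+[x,y]
        M=cv2.moments(c);print(n,k,cv2.contourArea(c),M["m10"]/M["m00"],M["m01"]/M["m00"],np.round(cv2.boxPoints(cv2.minAreaRect(c)),1).tolist(), cv2.approxPolyDP(c,1.5,True)[:,0].tolist())
        P[n,k]=(M["m10"]/M["m00"],M["m01"]/M["m00"])
for k in("green","red"): print(k,tri([ray(P[n],P[n,k]) for n in("scene","top")]))
im=np.vstack([np.hstack(tiles[:3]),np.hstack(tiles[3:])])
cv2.imwrite("pics/crop1.png",im[...,::-1])
E
```

```text
scene orange 481.0 219.37525987525987 238.4275814275814 [[207.5, 219.8000030517578], [220.1999969482422, 216.39999389648438], [231.10000610351562, 256.70001220703125], [218.39999389648438, 260.1000061035156]] [[218, 217], [209, 220], [209, 224], [213, 233], [218, 258], [222, 259], [230, 257], [222, 223]]
scene green 44.5 349.60674157303373 254.27715355805242 [[348.0, 247.0], [352.0, 247.0], [352.0, 261.0], [348.0, 261.0]] [[348, 247], [348, 261], [352, 261], [351, 247]]
scene red 111.0 430.8168168168168 209.95195195195194 [[424.0, 215.0], [424.0, 204.0], [437.0, 204.0], [437.0, 215.0]] [[427, 205], [424, 211], [428, 215], [435, 215], [437, 208], [434, 205]]
top orange 238.0 408.50840336134456 253.8109243697479 [[400.1000061035156, 242.8000030517578], [412.6000061035156, 239.1999969482422], [422.29998779296875, 273.1000061035156], [409.79998779296875, 276.6000061035156]] [[407, 241], [401, 243], [409, 274], [412, 276], [409, 266], [414, 264], [413, 257], [416, 257], [416, 262], [420, 265], [416, 259], [411, 242]]Traceback (most recent call last):
  File "<stdin>", line 14, in <module>
ValueError: max() iterable argument is empty
```

```bash
cat > seg.py <<'E'
from h import *
from scipy.optimize import minimize
def mask(p,k):
    h=cv2.cvtColor(p["color"],cv2.COLOR_RGB2HSV).astype(int)
    H,S,V=h[...,0],h[...,1],h[...,2]
    return {"green":(H>45)&(H<75)&(S>100),"red":((H<7)|(H>172))&(S>150)&(V>100),"orange":(H>=5)&(H<=18)&(S>190)&(V>140)}[k].astype(np.uint8)
def sub(m,b):
    x,y,w,h=b;o=np.zeros_like(m);o[y:y+h,x:x+w]=m[y:y+h,x:x+w];return o
def box(x0,x1,z1,z2): return [[x,s*.015,z] for s in(-1,1) for x,zz in((x0,z1),(x1,z2)) for z in(0,zz)]
W=[np.array(box(-.016,.016,.045,.045)),np.array(box(.016,.086,.0215,.004))]
def sil(p,q,f=8):
    x,y,a,z=q;R=np.array([[np.cos(a),-np.sin(a),0],[np.sin(a),np.cos(a),0],[0,0,1]])
    o=np.zeros((480,640),np.uint8)
    for V in W:
        uv=np.array([proj(p,R@v+[x,y,z]) for v in V],np.float32)
        cv2.fillConvexPoly(o,np.round(cv2.convexHull(uv)*16).astype(np.int32),1,shift=4)
    return o
E
python3 - <<'E'
from seg import *
P={};tiles=[];M={};C={}
for n,boxes in(("scene",[(195,205,45,62),(335,240,70,50),(405,195,50,45)]),("top",[(392,232,45,50),(250,205,90,45),(190,240,45,45)])):
    p=camera(n);P[n]=p
    for k,(x,y,w,h) in zip(("orange","green","red"),boxes):
        tiles.append(cv2.resize(p["color"][y:y+h,x:x+w],(260,280),interpolation=cv2.INTER_CUBIC))
        m=sub(mask(p,k),(x,y,w,h));M[n,k]=m;ys,xs=np.nonzero(m);C[n,k]=(xs.mean(),ys.mean());print(n,k,len(xs),C[n,k],xs.min(),xs.max(),ys.min(),ys.max())
cv2.imwrite("pics/crop1.png",np.vstack([np.hstack(tiles[:3]),np.hstack(tiles[3:])])[...,::-1])
for k in("green","red"): print(k,tri([ray(P[n],C[n,k]) for n in("scene","top")]))
def cost(q,ns=("scene","top")):
    c=0
    for n in ns:
        s=sil(P[n],q);m=M[n,"orange"];c+=1-(s&m).sum()/(s|m).sum()
    return c
for q0 in([.49,-.28,0,0],[.5,-.285,.2,0.005]):
  for ns in(("scene","top"),("scene",),("top",)):
    r=min((minimize(cost,q0,(ns,),method="Nelder-Mead",options=dict(initial_simplex=np.array([q0]+[np.array(q0)+d*s for d in np.diag([.02,.02,.2,.01])]),xatol=1e-4,fatol=1e-4)) for s in(1,-1,.5)),key=lambda r:r.fun)
    print(ns,r.x.round(4),r.fun)
E
```

```text
scene orange 524 (np.float64(219.3148854961832), np.float64(238.35496183206106)) 209 230 217 259
scene green 97 (np.float64(349.5257731958763), np.float64(253.8041237113402)) 347 352 246 262
scene red 139 (np.float64(430.66187050359713), np.float64(210.0935251798561)) 424 437 204 216
top orange 329 (np.float64(409.8267477203647), np.float64(255.64741641337386)) 401 421 241 276
top green 73 (np.float64(293.28767123287673), np.float64(224.4794520547945)) 291 296 217 232
top red 164 (np.float64(210.92073170731706), np.float64(261.6707317073171)) 204 218 255 268
green (array([0.63061582, 0.05795672, 0.05073653]), [np.float64(0.00022850916282811504), np.float64(0.00022850916282811802)])
red (array([0.52064923, 0.28539175, 0.06450715]), [np.float64(0.00030431648138503666), np.float64(0.000304316481385183)])
('scene', 'top') [ 0.5083 -0.2887  0.238  -0.0012] 0.34444813094448123
('scene',) [ 0.4996 -0.2916  0.244  -0.0125] 0.040892193308550207
('top',) [ 0.5119 -0.295   0.2704 -0.0267] 0.2745535714285714
('scene', 'top') [ 0.5087 -0.2888  0.2461  0.0019] 0.3440618289756221
('scene',) [ 0.5036 -0.2901  0.2369 -0.004 ] 0.044280442804428
('top',) [ 0.5082 -0.2883  0.2206 -0.0027] 0.28695652173913044
```

View pics/crop1.png

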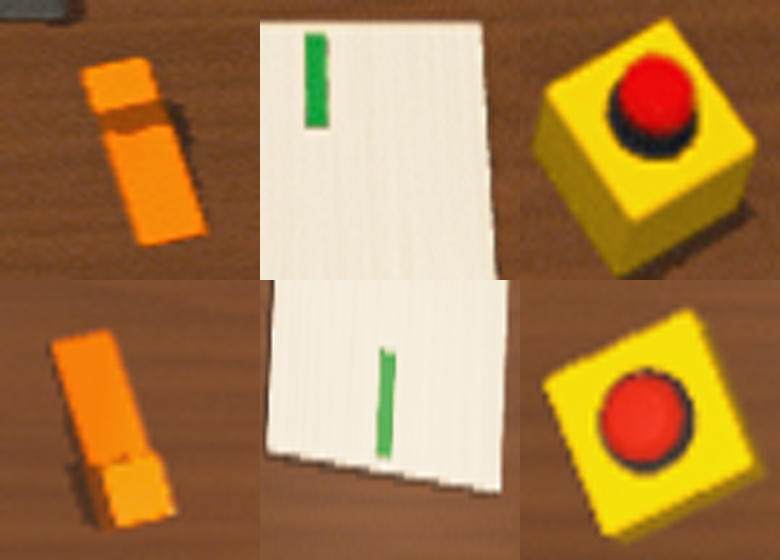

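The crop shows the large orange wedge with its block at the robot end and its thin end away, the green stripe at the deck's front edge, and the red stop on its yellow box. Next I refine the wedge pose with z = 0 and measure the deck's front corners.

```bash
python3 - <<'E'
from seg import *
P={n:camera(n) for n in("scene","top")}
M={}
for n,b in(("scene",(195,205,45,62)),("top",(392,232,45,50))):
    h=cv2.cvtColor(P[n]["color"],cv2.COLOR_RGB2HSV).astype(int)
    m=(h[...,1]>195)&(h[...,2]>105)&(h[...,0]<24)
    M[n]=sub(m.astype(np.uint8),b); print(n,M[n].sum())
def cost(q,ns=("scene","top")):
    c=0
    for n in ns:
        s=sil(P[n],[*q,0]);m=M[n];c+=1-(s&m).sum()/(s|m).sum()
    return c
for ns in(("scene","top"),("scene",),("top",)):
    rs=[]
    for q0 in([.5,-.29,.2],[.508,-.287,.25],[.505,-.29,.3]):
        rs.append(minimize(cost,q0,(ns,),method="Nelder-Mead",options=dict(initial_simplex=np.array([q0]+[np.array(q0)+d for d in np.diag([.02,.02,.15])]))))
    r=min(rs,key=lambda r:r.fun);print(ns,r.x.round(4),r.fun)
# deck front corners: line fits
def corners(n):
    p=P[n];h=cv2.cvtColor(p["color"],cv2.COLOR_RGB2HSV);w=((h[...,2]>150)&(h[...,1]<60))|(mask(p,"green")>0)
    w=sub(w.astype(np.uint8),(295,235,115,65) if n=="scene" else (245,180,100,65))
    if n=="scene":
        cols=np.arange(312,392);F=[(c,np.nonzero(w[:,c])[0].min()-.5) for c in cols]; rows=np.arange(252,288)
    else:
        cols=np.arange(260,328);F=[(c,np.nonzero(w[:,c])[0].max()+.5) for c in cols]; rows=np.arange(190,228)
    L=[(np.nonzero(w[r])[0].min()-.5,r) for r in rows];R=[(np.nonzero(w[r])[0].max()+.5,r) for r in rows]
    def line(q):
        vx,vy,x,y=cv2.fitLine(np.array(q,np.float32),cv2.DIST_HUBER,0,.01,.01).ravel();return np.cross([x,y,1],[x+vx,y+vy,1])
    f=line(F);o=[]
    for s in(L,R):
        c=np.cross(f,line(s));o.append(c[:2]/c[2])
    return o
s,t=corners("scene"),corners("top");print(s,t)
A=tri([ray(P["scene"],s[0]),ray(P["top"],t[1])]);B=tri([ray(P["scene"],s[1]),ray(P["top"],t[0])]);print(A,B)
a,b=A[0],B[0];print("mid",(a+b)/2,"width",np.linalg.norm(a-b),"yaw",np.arctan2(-(b-a)[0],(b-a)[1]))
print([atz(P["top"],u,.05) for u in t],[atz(P["scene"],u,.05) for u in s])
E
```

```text
scene 557
top 431
('scene', 'top') [ 0.5076 -0.2884  0.2346] 0.13279459839296082
('scene',) [ 0.5077 -0.2889  0.2428] 0.06701940035273368
('top',) [ 0.5093 -0.2879  0.2351] 0.05689277899343548
[array([304.5, 244.5]), array([393.70515517, 244.5       ])] [array([251.89067596, 231.96428567]), array([332.13498916, 238.72626741])]
(array([ 0.59152661, -0.05384183,  0.04527095]), [np.float64(0.0007846973662076558), np.float64(0.0007846973662076623)]) (array([0.60864801, 0.17538124, 0.04616326]), [np.float64(0.00012955674977921828), np.float64(0.00012955674977925614)])
mid [0.60008731 0.0607697  0.0457171 ] width 0.22986333589346963 yaw -0.07455473633249378
[array([0.60800284, 0.17481678, 0.05      ]), array([ 0.59083222, -0.05294227,  0.05      ])] [array([ 0.59433718, -0.05463951,  0.05      ]), array([0.61090622, 0.17467031, 0.05      ])]
```

```bash
cat >> h.py <<'E'
from scipy.spatial.transform import Rotation as Ro
def go(x,y,z,yaw,frm=None):
    s=observe();R=Ro.from_euler("xyz",s["eef_rot"]);d=R.inv().apply(np.array([x,y,z])-s["position"])*1000
    t=(R.inv()*Ro.from_euler("xyz",[np.pi,0,yaw])).as_rotvec()
    print("mm",d.round(1),"rot",t.round(3),"now",s["position"].round(4),s["eef_rot"].round(3),"F",s["wrist_force"].round(1),"t",round(s["time_s"],2),"w",round(s["gripper_width"],4),"j",s["joints"].round(2))
E
python3 -c "
from h import *
go(.520,.284,.11,1.5)"
python3 -m handwheel '[[0,-346,-193,87,0,0,1.2],[0,-346,-193,87,0,0,1.2],[0,-346,-193,87,0,0,1.2],[0,-346,-193,87,0,0,1.2],[0,-346,-193,87,0,0,1.2],[0,-346,-193,87,0,0,1.2],[0,-346,-193,87,0,0,1.2],[0,-346,-193,87,0,0,1.2],[0,-346,-193,87,0,0,1.2],[0,-346,-193,87,0,0,1.2],[0,-346,-193,87,0,0,1.2],[0,-346,-193,87,0,0,1.2]]'
python3 -c "
from h import *
go(.520,.284,.078,1.5)"
```

```text
mm [-345.8 -193.8   87.8] rot [-0.     0.     1.194] now [0.2923 0.6084 0.1978] [-3.142 -0.     2.694] F [0.2 0.3 0. ] t 1.6 w 0.0851 j [-1.27  0.43  0.07  1.61 -0.03  1.11 -0.07]
time_s: 2.6
position: [0.5215, 0.2826, 0.1106]
eef_rot: [-3.142, 0.001, 1.49]
wrist_force: [-0.1, 0.3, 0.7]
gripper_width: 0.0003
finger_force: 0.0
mm [ 1.3 -1.6 32.6] rot [-0.     0.001 -0.01 ] now [0.5215 0.2826 0.1106] [-3.142e+00  1.000e-03  1.490e+00] F [-0.1  0.3  0.7] t 2.6 w 0.0003 j [-0.93  0.41  0.41  1.89 -0.21  0.88 -0.5 ]
```

```bash
python3 -m handwheel '[[0,0,0,15,0,0,0],[0,0,0,30,0,0,0],[0,0,0,33,0,0,0],[0,0,0,35,0,0,0],[0,0,0,37,0,0,0],[0,0,0,39,0,0,0],[0,0,0,40,0,0,0],[0,0,0,41,0,0,0],[0,0,0,42,0,0,0],[0,0,0,43,0,0,0],[0,0,0,43,0,0,0],[0,0,0,43,0,0,0]]'
```

```text
time_s: 3.6
position: [0.5206, 0.2846, 0.0678]
eef_rot: [-3.142, 0.0, 1.494]
wrist_force: [-0.2, 0.3, -0.2]
gripper_width: -0.0
finger_force: 0.0
```

```bash
python3 -m handwheel '[[0,0,0,1,0,0,0],[0,0,0,1,0,0,0],[0,0,0,2,0,0,0],[0,0,0,2,0,0,0]]'; python3 - <<'E'
from h import *
T={}
p=camera("wrist");save(p,"w1.png")
E
python3 -m handwheel '[[0,0,0,2,0,0,0],[0,0,0,3,0,0,0],[0,0,0,3,0,0,0]]'
```

```text
time_s: 3.93
position: [0.5205, 0.2845, 0.0656]
eef_rot: [-3.141, 0.0, 1.494]
wrist_force: [0.5, 0.1, -0.6]
gripper_width: -0.0004
finger_force: 0.0
time_s: 4.23
position: [0.5204, 0.2845, 0.0625]
eef_rot: [-3.141, 0.0, 1.494]
wrist_force: [0.3, -0.0, -0.2]
gripper_width: -0.0
finger_force: 0.0
```

View pics/w1.png

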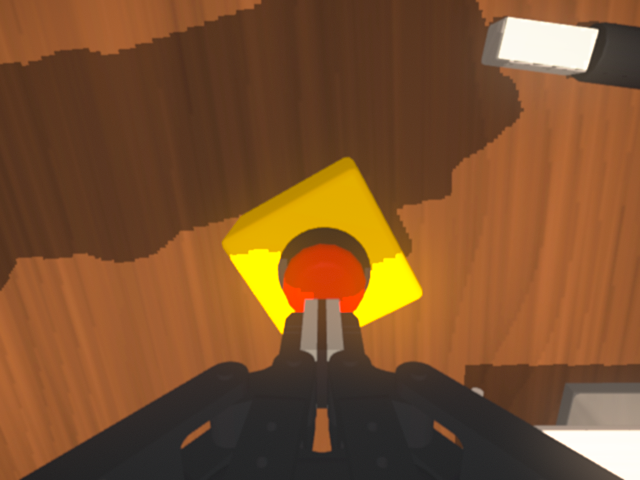

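The wrist view shows the red button at about (325,275) with the shut finger tips at (322,300) at its near rim, and no force was felt. So the tips are not properly on the button, and I check where they are.

```bash
python3 - <<'E'
from seg import *
t=[]
C={}
for n,b in(("wrist",(270,220,120,100)),("scene",(405,190,50,45)),("top",(190,235,45,45))):
    p=camera(n);m=sub(mask(p,"red"),b);ys,xs=np.nonzero(m);s=observe()["position"]
    print(n,len(xs),xs.mean() if len(xs) else 0,ys.mean() if len(xs) else 0,"tcp px",proj(p,s),"atz.07",atz(p,(xs.mean(),ys.mean()),.068) if len(xs) else 0, (xs.min(),xs.max(),ys.min(),ys.max()) if len(xs) else 0, np.round(p["world_from_camera"],3)[:3,2:].tolist())
    x,y,w,h=b;t.append(cv2.resize(p["color"][y:y+h,x:x+w],(260,260),interpolation=cv2.INTER_CUBIC))
cv2.imwrite("pics/c2.png",np.hstack(t)[...,::-1])
E
```

```text
wrist 86 323.59302325581393 300.36046511627904 tcp px [323.18272621 280.04195816] atz.07 [0.52001396 0.27649112 0.068     ] (np.int64(300), np.int64(353), np.int64(266), np.int64(313)) [[0.025, 0.526], [0.316, 0.364], [0.948, 0.239]]
scene 138 430.69565217391306 210.14492753623188 tcp px [430.09006899 210.46378874] atz.07 [0.52321304 0.2846136  0.068     ] (np.int64(424), np.int64(437), np.int64(204), np.int64(216)) [[0.528, 1.232], [-0.036, -0.058], [0.848, 1.109]]
top 40 215.575 261.025 tcp px [211.21219277 261.75803123] atz.07 [0.52213198 0.27157776 0.068     ] (np.int64(214), np.int64(218), np.int64(256), np.int64(266)) [[-0.156, 0.339], [0.003, -0.013], [0.988, 1.703]]
```

View pics/c2.png

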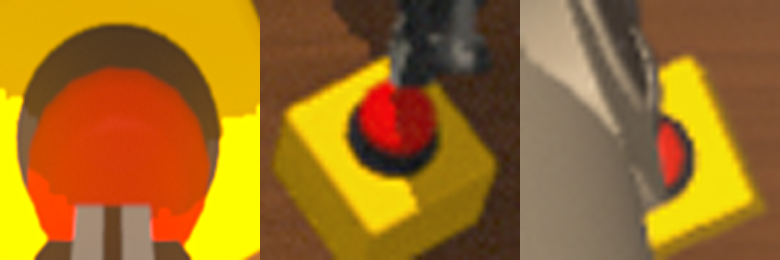

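```bash
python3 - <<'E'
from seg import *
a=camera("wrist");b=camera("scene")
print(tri([ray(a,(323,299)),ray(b,(432,205))]),observe()["position"])
s=camera("scene");x,y,w,h=400,170,70,60
c=camera("wrist")
cv2.imwrite("pics/c3.png",np.hstack([cv2.resize(s["color"][y:y+h,x:x+w],(490,420),interpolation=cv2.INTER_CUBIC),cv2.resize(c["color"][240:340,280:370],(310,420),interpolation=cv2.INTER_CUBIC)])[...,::-1])
E
```

```text
(array([0.5200213 , 0.28566295, 0.08585817]), [np.float64(0.0007063863219990998), np.float64(0.0007063863219989997)]) [0.5206     0.28462756 0.06285134]
```

View pics/c3.png

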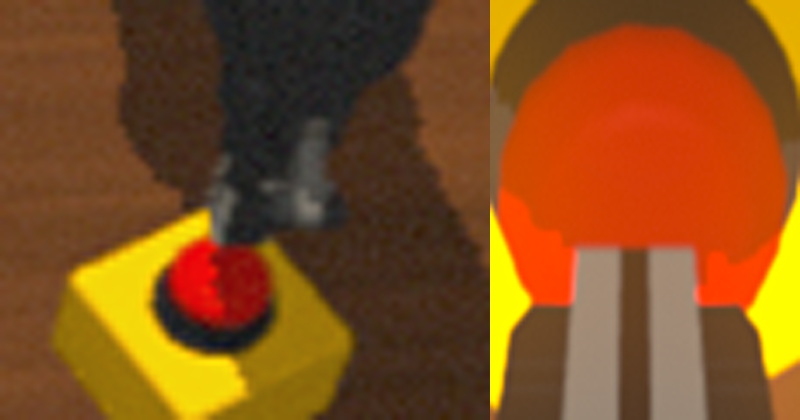

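The close view shows the finger tips still above the red button's rear half. Triangulation puts them at z ≈ 0.086 while the TCP reads 0.063, so the reading is about 20 mm off. I carry on down in small steps by force.

```bash
for i in 1 ; do python3 -m handwheel '[[0,0,0,3,0,0,0],[0,0,0,6,0,0,0],[0,0,0,8,0,0,0],[0,0,0,8,0,0,0]]'; done
python3 -m handwheel '[[0,0,0,1,0,0,0],[0,0,0,2,0,0,0],[0,0,0,2,0,0,0]]'
python3 -m handwheel '[[0,0,0,1,0,0,0],[0,0,0,2,0,0,0],[0,0,0,2,0,0,0]]'
```

```text
time_s: 4.92
position: [0.5202, 0.2844, 0.0542]
eef_rot: [-3.141, 0.001, 1.494]
wrist_force: [1.0, -1.1, -0.1]
gripper_width: -0.0002
finger_force: 0.0
time_s: 5.17
position: [0.5205, 0.2846, 0.0526]
eef_rot: [-3.141, 0.0, 1.494]
wrist_force: [-0.1, -0.3, -0.3]
gripper_width: 0.0004
finger_force: 0.0
time_s: 5.42
position: [0.5205, 0.2846, 0.0506]
eef_rot: [-3.141, 0.0, 1.494]
wrist_force: [-0.2, -0.1, -0.2]
gripper_width: 0.0004
finger_force: 0.0
```

```bash
cat > tip.py <<'E'
from seg import *
p=camera("scene");m=sub(mask(p,"red"),(405,190,50,45));ys,xs=np.nonzero(m);print("red",len(xs),xs.mean().round(2),ys.mean().round(2),ys.min(),ys.max())
E
python3 tip.py
for r in 1; do python3 -m handwheel '[[0,0,0,1,0,0,0],[0,0,0,2,0,0,0],[0,0,0,2,0,0,0]]'|grep -E "pos|wrist_f"; done
python3 -m handwheel '[[0,0,0,1,0,0,0],[0,0,0,2,0,0,0],[0,0,0,2,0,0,0]]'|grep -E "pos|wrist_f"
python3 -m handwheel '[[0,0,0,1,0,0,0],[0,0,0,2,0,0,0],[0,0,0,2,0,0,0]]'|grep -E "pos|wrist_f"
python3 tip.py
```

```text
red 116 430.36 210.94 205 216
position: [0.5205, 0.2846, 0.0486]
wrist_force: [-0.0, 0.1, -0.1]
position: [0.5205, 0.2846, 0.0466]
wrist_force: [0.2, 1.0, -0.3]
position: [0.5205, 0.2846, 0.0446]
wrist_force: [0.1, 0.1, 0.7]
red 105 430.3 211.22 205 216
```

```bash

python3 -m handwheel '[[0,0,0,1,0,0,0],[0,0,0,2,0,0,0],[0,0,0,2,0,0,0]]'|grep -E "pos|wrist_f"
python3 -m handwheel '[[0,0,0,1,0,0,0],[0,0,0,2,0,0,0],[0,0,0,2,0,0,0]]'|grep -E "pos|wrist_f"
python3 tip.py
```

```text
position: [0.5205, 0.2846, 0.0426]
wrist_force: [-0.0, 0.6, 1.2]
position: [0.5206, 0.2846, 0.0408]
wrist_force: [-0.8, -0.3, 2.6]
red 102 430.05 211.75 206 216
```

```bash

python3 -m handwheel '[[0,0,0,1,0,0,0],[0,0,0,2,0,0,0],[0,0,0,2,0,0,0]]'|grep -E "pos|wrist_f"
python3 -m handwheel '[[0,0,0,1,0,0,0],[0,0,0,2,0,0,0],[0,0,0,2,0,0,0]]'|grep -E "pos|wrist_f"
python3 -m handwheel '[[0,0,0,1,0,0,0],[0,0,0,2,0,0,0],[0,0,0,2,0,0,0]]'|grep -E "pos|wrist_f"
python3 tip.py
```

```text
position: [0.5206, 0.2846, 0.0387]
wrist_force: [-0.4, -0.6, 1.6]
position: [0.5206, 0.2846, 0.0366]
wrist_force: [-1.0, 0.6, 2.6]
position: [0.5206, 0.2846, 0.0346]
wrist_force: [-0.0, 0.0, 1.4]
red 102 429.53 212.75 206 217
```

```bash

python3 -m handwheel '[[0,0,0,1,0,0,0],[0,0,0,2,0,0,0],[0,0,0,2,0,0,0]]'|grep -E "pos|wrist_f"
python3 -m handwheel '[[0,0,0,1,0,0,0],[0,0,0,2,0,0,0],[0,0,0,2,0,0,0]]'|grep -E "pos|wrist_f"
python3 tip.py
```

```text
position: [0.5208, 0.2847, 0.034]
wrist_force: [-7.0, -3.8, 27.6]
position: [0.521, 0.2849, 0.0337]
wrist_force: [-18.1, -8.3, 56.9]
red 99 429.52 212.97 207 217
```

The stop is fully in: the force jumped to 57 N at a reading of 0.034, which is the stop's 68 mm pushed-in height. So the real tips stand 34 mm above the reported TCP. I lift and go to the wedge.

```bash
python3 -m handwheel '[[0,0,0,-30,0,0,0],[0,0,0,-70,0,0,0],[0,0,0,-110,0,0,0],[0.7,0,0,-140,0,0,0],[0.7,0,0,-140,0,0,0]]'; python3 -c "
from h import *
go(.508,-.2885,.16,.236)"; python3 tip.py
```

```text
time_s: 8.58
position: [0.5232, 0.2859, 0.1768]
eef_rot: [3.136, -0.006, 1.493]
wrist_force: [0.6, 1.2, 0.5]
gripper_width: 0.0234
finger_force: 0.0
mm [-573.9   29.2   13.8] rot [ 1.000e-03 -8.000e-03  1.257e+00] now [0.5232 0.2859 0.1768] [ 3.136 -0.006  1.493] F [0.6 1.2 0.5] t 8.58 w 0.0234 j [-0.96  0.33  0.44  1.84 -0.17  1.   -0.53]
red 143 430.19 211.65 206 217
```

```bash
python3 -m handwheel '[[0.7,-40,2,0,0,0,0.1],[0.7,-80,4,0,0,0,0.2],[0.7,-120,6,0,0,0,0.3],[0.7,-160,8,0,0,0,0.4],[0.7,-200,10,0,0,0,0.5],[0.7,-240,12,0,0,0,0.6],[0.7,-280,14,0,0,0,0.7],[0.7,-320,16,0,0,0,0.8],[0.7,-360,18,0,0,0,0.9],[0.7,-400,20,0,0,0,1.0],[0.7,-440,22,0,0,0,1.1],[0.7,-480,24,0,0,0,1.2]]' >/dev/null; python3 -c "
from h import *
go(.508,-.2885,.16,.236)"
```

```text
mm [-24.7  87.7  10.1] rot [-0.     0.001  0.053] now [ 0.5067 -0.1974  0.1701] [-3.141e+00  1.000e-03  2.890e-01] F [ 1.1  0.6 -0.2] t 9.63 w 0.0599 j [-0.44  0.32  0.86  1.97 -0.29  0.98 -0.73]
```

```bash
python3 -m handwheel '[[0.7,-12,40,10,0,0,0.05],[0.7,-25,80,10,0,0,0.05],[0.7,-25,88,10,0,0,0.05],[0.7,-25,88,10,0,0,0.05],[0.7,-25,88,10,0,0,0.05]]' >/dev/null; python3 - <<'E'
from seg import *
go(.508,-.2885,.16,.236)
p=camera("wrist");save(p,"w2.png")
h=cv2.cvtColor(p["color"],cv2.COLOR_RGB2HSV).astype(int)
m=((h[...,1]>195)&(h[...,2]>105)&(h[...,0]>4)&(h[...,0]<24)).astype(np.uint8)
s=sil(p,[.508,-.2885,.236,0]);ys,xs=np.nonzero(s);print("pred",xs.min(),xs.max(),ys.min(),ys.max())
im=p["color"].copy();c,_=cv2.findContours(s,0,1);cv2.drawContours(im,c,-1,(0,255,255),1)
cv2.imwrite("pics/w2.png",im[...,::-1])
E
```

```text
mm [-0.5  0.7 -0.3] rot [-0.     0.002  0.006] now [ 0.5083 -0.2877  0.1597] [-3.141e+00  2.000e-03  2.420e-01] F [ 0.1  0.5 -0.4] t 10.05 w 0.06 j [-0.24  0.42  0.84  1.89 -0.37  1.   -0.57]
pred 300 341 98 238
```

View pics/w2.png

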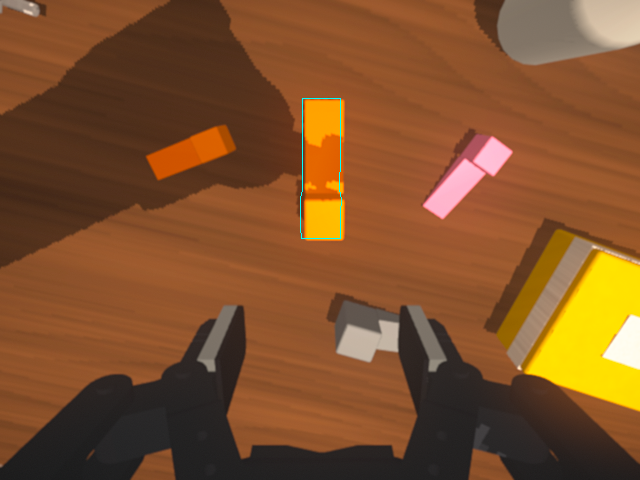

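The outline predicted from my pose matches the orange wedge to within 2 px: block at (322,218), thin end at (322,100), midway between the fingers. The grey, pink and small orange ones are clear of it, so I go down with a check on force.

```bash
python3 -m handwheel '[[0.7,0,1,40,0,0,0.006],[0.7,0,1,80,0,0,0.006],[0.7,0,1,110,0,0,0.006],[0.7,0,1,130,0,0,0.006],[0.7,0,1,145,0,0,0.006],[0.7,0,1,155,0,0,0.006],[0.7,0,1,165,0,0,0.006],[0.7,0,1,172,0,0,0.006],[0.7,0,1,172,0,0,0.006]]'; python3 -m handwheel '[[0.7,0,0,4,0,0,0],[0.7,0,0,8,0,0,0],[0.7,0,0,12,0,0,0],[0.7,0,0,12,0,0,0]]'
```

```text
time_s: 10.85
position: [0.5092, -0.2875, -0.012]
eef_rot: [-3.141, 0.001, 0.239]
wrist_force: [-1.0, 0.1, 0.1]
gripper_width: 0.06
finger_force: 0.0
time_s: 11.18
position: [0.5092, -0.2881, -0.0236]
eef_rot: [-3.141, 0.0, 0.238]
wrist_force: [-0.5, 0.3, 0.7]
gripper_width: 0.0599
finger_force: 0.0
```

Close the gripper.

```bash
python3 -m handwheel '[[0.2,0,0,0,0,0,0],[0.2,0,0,0,0,0,0],[0.2,0,0,0,0,0,0],[0.2,0,0,0,0,0,0],[0.2,0,0,0,0,0,0],[0.2,0,0,0,0,0,0],[0.1,0,0,0,0,0,0],[0.1,0,0,0,0,0,0]]'; python3 - <<'E'
from seg import *
p=camera("wrist");s=observe()["position"]
save(p,"w3.png")
h=cv2.cvtColor(p["color"],cv2.COLOR_RGB2HSV).astype(int)
m=((h[...,1]>195)&(h[...,2]>105)&(h[...,0]>4)&(h[...,0]<24))
ys,xs=np.nonzero(m[:, 250:400]);print(xs.min()+250,xs.max()+250,ys.min(),ys.max())
S=sil(p,[.508,-.2885,.236,0]);ys,xs=np.nonzero(S);print("pred",xs.min(),xs.max(),ys.min(),ys.max())
E
```

```text
time_s: 11.85
position: [0.5096, -0.2885, -0.0228]
eef_rot: [3.141, -0.0, 0.238]
wrist_force: [-1.2, 0.1, 5.2]
gripper_width: 0.0292
finger_force: 59.6
265 384 92 415
pred 267 364 92 413
```

View pics/w3.png

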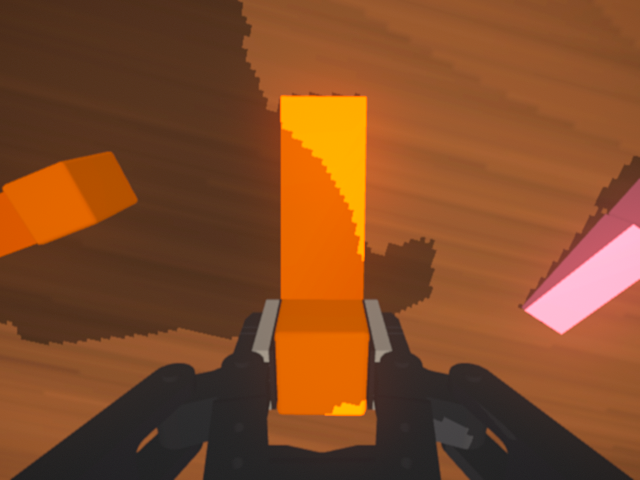

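The wrist view shows the block held squarely between the pads at (322,357), with the thin end at (323,95). I lift it over the small orange look-alike and carry it to the front of the skirt.

```bash
python3 -m handwheel '[[0.1,0,0,-10,0,0,0],[0.1,0,0,-30,0,0,0],[0.1,0,0,-60,0,0,0],[0.1,0,0,-75,0,0,0],[0.1,0,0,-75,0,0,0],[0.1,0,0,-75,0,0,0]]'; python3 -c "
from h import *
go(.491,.069,.0525,-.075)"
```

```text
time_s: 12.4
position: [0.5099, -0.2881, 0.0527]
eef_rot: [3.141, -0.002, 0.238]
wrist_force: [0.5, -0.2, -2.1]
gripper_width: 0.0291
finger_force: 59.3
mm [ 6.590e+01 -3.514e+02  1.000e-01] rot [ 0.    -0.002  0.313] now [ 0.5099 -0.2881  0.0527] [ 3.141e+00 -2.000e-03  2.380e-01] F [ 0.5 -0.2 -2.1] t 12.4 w 0.0291 j [-0.14  0.56  0.73  1.96 -0.51  0.81 -0.46]
```

```bash
python3 -m handwheel '[[0.1,5,-25,0,0,0,0.03],[0.1,10,-58,0,0,0,0.06],[0.1,16,-90,0,0,0,0.09],[0.1,22,-123,0,0,0,0.12],[0.1,28,-156,0,0,0,0.15],[0.1,35,-190,0,0,0,0.18],[0.1,41,-222,0,0,0,0.21],[0.1,47,-255,0,0,0,0.24],[0.1,54,-288,0,0,0,0.27],[0.1,60,-320,0,0,0,0.3],[0.1,65,-342,0,0,0,0.313],[0.1,66,-351,0,0,0,0.313]]' >/dev/null;  python3 -m handwheel '[[0.1,0,0,0,0,0,0],[0.1,0,0,0,0,0,0],[0.1,0,0,0,0,0,0]]'; python3 - <<'E'
from seg import *
go(.491,.069,.0525,-.075)
p=camera("wrist");m=mask(p,"green");n,l,st,c=cv2.connectedComponentsWithStats(m)
i=1+np.argmax(st[1:,4]);print(st[i],c[i]);s=observe()
ys,xs=np.nonzero(l==i);r=cv2.boxPoints(cv2.minAreaRect(np.column_stack([xs,ys]).astype(np.float32)))
for q in list(r)+[c[i]]: print(q,atz(p,q,.0505).round(4))
q=s["position"];print("wedge tip px",proj(p,np.array([q[0]+.0845,q[1]-.006,.079])))
cv2.imwrite("pics/w4.png",p["color"][...,::-1])
E
```

```text
time_s: 13.65
position: [0.4906, 0.0671, 0.0516]
eef_rot: [3.141, 0.0, -0.076]
wrist_force: [-0.1, 0.2, -1.5]
gripper_width: 0.0292
finger_force: 59.5
mm [ 0.3 -1.9 -0.9] rot [ 0.001  0.    -0.001] now [0.4906 0.0671 0.0516] [ 3.141  0.    -0.076] F [-0.1  0.2 -1.5] t 13.65 w 0.0292 j [-0.97  0.48  0.88  2.17 -0.55  0.74 -1.36]
[300   0  40  12 473] [319.78858351   5.46300211]
[300.   0.] [0.6103 0.0644 0.0505]
[339.   0.] [0.6091 0.0493 0.0505]
[339.  11.] [0.6053 0.0495 0.0505]
[300.  11.] [0.6065 0.0648 0.0505]
[319.78858351   5.46300211] [0.6078 0.0569 0.0505]
wedge tip px [315.17563583  92.75287767]
```

View pics/w4.png

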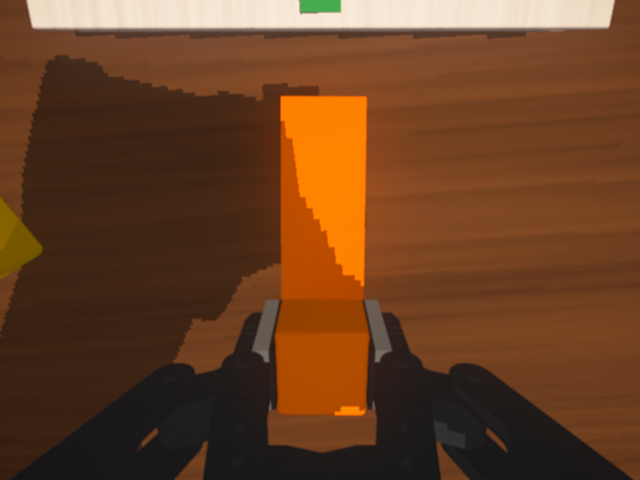

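The wrist view shows the deck's front edge level at row 28, its middle at column 321.5, the stripe at 320 and the wedge's thin end at (323,97). So the wedge is aligned and centred to about 1 mm. I lower it to the table.

```bash
python3 -m handwheel '[[0.1,0,-1,20,0,0,0],[0.1,0,-1,45,0,0,0],[0.1,0,-1,60,0,0,0],[0.1,0,-1,68,0,0,0],[0.1,0,-1,71,0,0,0],[0.1,0,-1,73,0,0,0],[0.1,0,-1,73,0,0,0],[0.1,0,-1,73,0,0,0]]'; python3 -m handwheel '[[0.1,0,0,1,0,0,0],[0.1,0,0,1,0,0,0],[0.1,0,0,1,0,0,0]]';python3 -m handwheel '[[0.1,0,0,0.5,0,0,0],[0.1,0,0,0.5,0,0,0],[0.1,0,0,0.5,0,0,0]]'
```

```text
time_s: 14.37
position: [0.4914, 0.0693, -0.0205]
eef_rot: [-3.141, -0.001, -0.076]
wrist_force: [0.6, 0.0, -0.9]
gripper_width: 0.0291
finger_force: 59.5
time_s: 14.62
position: [0.4911, 0.0697, -0.0219]
eef_rot: [-3.141, -0.0, -0.075]
wrist_force: [0.1, -0.3, -1.7]
gripper_width: 0.0294
finger_force: 59.5
time_s: 14.87
position: [0.4909, 0.0694, -0.0227]
eef_rot: [3.142, 0.0, -0.075]
wrist_force: [0.3, -0.7, -0.6]
gripper_width: 0.0292
finger_force: 59.5
```

```bash
python3 -m handwheel '[[0.1,0,1,0.6,0,0,0],[0.1,0,1,0.6,0,0,0],[0.1,0,1,0.6,0,0,0]]'; cat > st.py <<'E'
from seg import *
s=observe();print(s["position"].round(4),s["eef_rot"].round(3),"F",s["wrist_force"].round(1))
p=camera("wrist");
for kk in("wrist","scene","top"):
    p=camera(kk);m=mask(p,"green");m=sub(m,{"wrist":(200,0,240,480),"scene":(335,235,30,35),"top":(280,205,30,40)}[kk]);n,l,st,c=cv2.connectedComponentsWithStats(m)
    if n>1: i=1+np.argmax(st[1:,4]);print(kk,st[i],c[i].round(2))
E
python3 st.py
python3 -m handwheel '[[0.1,5,0,0,0,0,0],[0.1,12,0,0,0,0,0],[0.1,20,0,0,0,0,0],[0.1,28,0,0,0,0,0],[0.1,35,0,0,0,0,0],[0.1,40,0,0,0,0,0],[0.1,44,0,0,0,0,0],[0.1,46,0,0,0,0,0],[0.1,46,0,0,0,0,0]]'; python3 st.py
```

```text
time_s: 15.12
position: [0.4909, 0.0693, -0.0228]
eef_rot: [-3.14, 0.0, -0.075]
wrist_force: [-4.7, 4.8, 15.9]
gripper_width: 0.0294
finger_force: 61.5
[ 0.4909  0.0693 -0.0228] [-3.14   0.    -0.075] F [-4.7  4.8 15.9]
scene [347 246   6  17  97] [349.58 253.81]
top [291 217   6  16  73] [293.29 224.48]
time_s: 16.07
position: [0.5365, 0.0649, -0.0228]
eef_rot: [-3.141, 0.001, -0.076]
wrist_force: [-6.9, 0.4, 17.0]
gripper_width: 0.029
finger_force: 62.0
[ 0.5365  0.0649 -0.0228] [-3.141e+00  1.000e-03 -7.600e-02] F [-6.9  0.4 17. ]
wrist [  290     0    70   153 10114] [324.61  74.3 ]
scene [347 246   6  17  97] [349.58 253.81]
top [292 217   5   6  25] [293.88 219.12]
```

```bash
cat > st2.py <<'E'
from seg import *
s=observe();print(s["position"].round(4),"F",s["wrist_force"].round(1),"w",s["gripper_width"].round(4))
p=camera("wrist");G=cv2.GaussianBlur(p["color"],(0,0),1).astype(float);v=G[...,0]-G[...,1]*.0
m=sub(mask(p,"green"),(200,0,240,480));ys,xs=np.nonzero(m);b=int(np.percentile(ys,99.5));W=[]
for r in range(max(b-45,1),b-10):
    x=np.nonzero(m[r])[0];a,c=x.min(),x.max();mid=v[r,(a+c)//2-8:(a+c)//2+8].mean()
    bg=(v[r,a-12:a-5].mean(),v[r,c+6:c+13].mean())
    def cr(x0,dx,bgv):
        h=(mid+bgv)/2;xx=x0
        while (v[r,xx]-h)*(mid-h)>0: xx+=dx
        y0,y1=v[r,xx-dx],v[r,xx];return xx-dx+dx*(h-y0)/(y1-y0)
    W.append(cr((a+c)//2+5,1,bg[1])-cr((a+c)//2-5,-1,bg[0]))
print("stripe bottom",b,"width",np.median(W).round(3),np.std(W).round(2))
E
python3 st2.py
python3 -m handwheel '[[0.1,1,0,-0.4,0,0,0],[0.1,2,0,-0.4,0,0,0],[0.1,3,0,-0.4,0,0,0],[0.1,3,0,-0.4,0,0,0]]' >/dev/null; python3 st2.py
python3 -m handwheel '[[0.1,1,0,0,0,0,0],[0.1,2,0,0,0,0,0],[0.1,3,0,0,0,0,0],[0.1,3,0,0,0,0,0]]' >/dev/null; python3 st2.py
python3 -m handwheel '[[0.1,1,0,0,0,0,0],[0.1,2,0,0,0,0,0],[0.1,3,0,0,0,0,0],[0.1,3,0,0,0,0,0]]' >/dev/null; python3 st2.py
python3 -m handwheel '[[0.1,1,0,0,0,0,0],[0.1,2,0,0,0,0,0],[0.1,3,0,0,0,0,0],[0.1,3,0,0,0,0,0]]' >/dev/null; python3 st2.py
```

```text
Traceback (most recent call last):
  File "st2.py", line 2, in <module>
    s=observe();print(s["position"].round(4),"F",s["wrist_force"].round(1),"w",s["gripper_width"].round(4))
                                                                               ^^^^^^^^^^^^^^^^^^^^^^^^
AttributeError: 'float' object has no attribute 'round'
Traceback (most recent call last):
  File "st2.py", line 2, in <module>
    s=observe();print(s["position"].round(4),"F",s["wrist_force"].round(1),"w",s["gripper_width"].round(4))
                                                                               ^^^^^^^^^^^^^^^^^^^^^^^^
AttributeError: 'float' object has no attribute 'round'
Traceback (most recent call last):
  File "st2.py", line 2, in <module>
    s=observe();print(s["position"].round(4),"F",s["wrist_force"].round(1),"w",s["gripper_width"].round(4))
                                                                               ^^^^^^^^^^^^^^^^^^^^^^^^
AttributeError: 'float' object has no attribute 'round'
Traceback (most recent call last):
  File "st2.py", line 2, in <module>
    s=observe();print(s["position"].round(4),"F",s["wrist_force"].round(1),"w",s["gripper_width"].round(4))
                                                                               ^^^^^^^^^^^^^^^^^^^^^^^^
AttributeError: 'float' object has no attribute 'round'
Traceback (most recent call last):
  File "st2.py", line 2, in <module>
    s=observe();print(s["position"].round(4),"F",s["wrist_force"].round(1),"w",s["gripper_width"].round(4))
                                                                               ^^^^^^^^^^^^^^^^^^^^^^^^
AttributeError: 'float' object has no attribute 'round'
```

```bash
sed -i 's/s\["gripper_width"\].round(4)/s["gripper_width"]/' st2.py
python3 st2.py
python3 -m handwheel '[[0.1,-3,0,0,0,0,0],[0.1,-6,0,0,0,0,0],[0.1,-9,0,0,0,0,0],[0.1,-9,0,0,0,0,0]]' >/dev/null; python3 st2.py
python3 -m handwheel '[[0.1,2,0,0,0,0,0],[0.1,4,0,0,0,0,0],[0.1,4,0,0,0,0,0]]' >/dev/null; python3 st2.py
python3 -m handwheel '[[0.1,2,0,0,0,0,0],[0.1,4,0,0,0,0,0],[0.1,4,0,0,0,0,0]]' >/dev/null; python3 st2.py
python3 -m handwheel '[[0.1,2,0,0,0,0,0],[0.1,4,0,0,0,0,0],[0.1,4,0,0,0,0,0]]' >/dev/null; python3 st2.py
python3 -m handwheel '[[0.1,2,0,0,0,0,0],[0.1,4,0,0,0,0,0],[0.1,4,0,0,0,0,0]]' >/dev/null; python3 st2.py
```

```text
[ 0.5486  0.064  -0.0228] F [-3.5  0.3  7.5] w 0.029424594570523516
stripe bottom 197 width 62.261 1.6
[ 0.5393  0.0647 -0.0228] F [-1.4 -0.4  6.3] w 0.0293201550876471
stripe bottom 162 width 65.781 1.18
[ 0.5432  0.0645 -0.0228] F [-4.9  1.   9.6] w 0.029106242931965103
stripe bottom 178 width 65.026 1.48
[ 0.5471  0.0642 -0.0228] F [-3.1 -0.1 11.6] w 0.029165609178690946
stripe bottom 192 width 62.509 1.7
[ 0.5512  0.0639 -0.0228] F [-3.1  0.3 10.4] w 0.02925318392946357
stripe bottom 207 width 61.811 1.2
[ 0.5533  0.0637 -0.0228] F [-16.3   2.3  26.1] w 0.029393774101847923
stripe bottom 216 width 61.62 0.63
```

```bash
python3 - <<'E'
from seg import *
p=camera("wrist");s=camera("scene");t=camera("top")
a=cv2.resize(p["color"],(480,360))
b=cv2.resize(s["color"][195:275,290:410],(320,213),interpolation=cv2.INTER_CUBIC)
c=cv2.resize(t["color"][180:280,235:355],(320,147*2-0),interpolation=cv2.INTER_CUBIC)
im=np.zeros((510,800,3),np.uint8);im[:360,:480]=a;im[:213,480:]=b;im[213:507,480:]=c
cv2.imwrite("pics/f.png",im[...,::-1]);save(s,"scene2.png");save(p,"w5.png")
# scene front edge shift
def edge(img,c):
    v=cv2.GaussianBlur(img,(0,0),.7).astype(float)[...,2 if img is A else 2]
    col=v[232:262,c];h=(col[:4].mean()+col[-8:].mean())/2;i=np.nonzero(col>h)[0][0];return 232+i-1+(h-col[i-1])/(col[i]-col[i-1])
A=cv2.imread("pics/scene1.png");B=cv2.imread("pics/scene2.png")
for r in((307,320),(320,340),(360,375),(375,391)):
    print(r,[np.round(np.median([edge(I,c) for c in range(*r)]),2) for I in(A,B)])
E
```

```text
(307, 320) [np.float64(243.53), np.float64(243.54)]
(320, 340) [np.float64(243.52), np.float64(243.55)]
(360, 375) [np.float64(243.43), np.float64(251.23)]
(375, 391) [np.float64(243.48), np.float64(244.03)]
```

View pics/f.png

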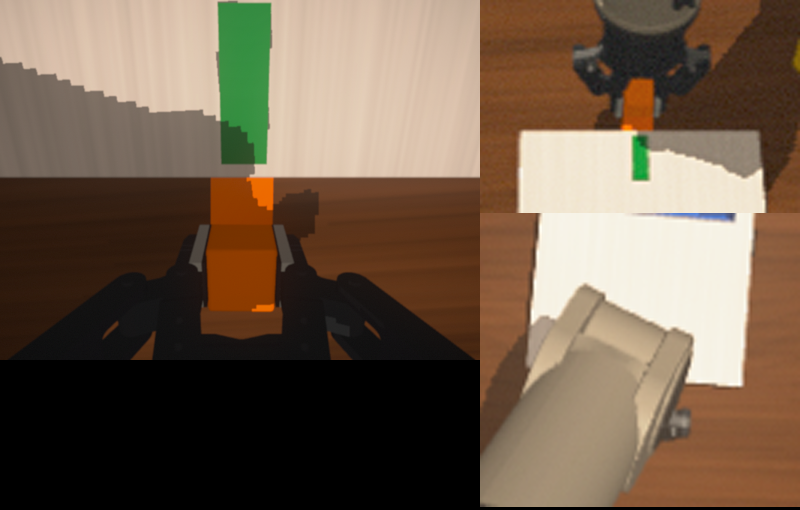

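The last picture shows the wedge in under the middle of the skirt: deck edge at wrist row 237, block front top edge at row 300. The gripper is clear of the deck. The scene camera shows no lift yet, so I measure the gap from block to deck edge properly.

```bash
python3 - <<'E'
from seg import *
p=camera("wrist");s=observe();print(s["position"].round(4),s["wrist_force"].round(1),s["tau"].round(1))
I=p["color"].astype(float)
g=lambda c0,c1,r0,r1,ch:np.diff(cv2.GaussianBlur(I[...,ch],(0,0),1)[:,c0:c1].mean(1))[r0:r1]
for c0,c1 in((100,240),(440,560),(300,350)):
    d=g(c0,c1,215,265,2);r=215+np.argmin(d)+.5;print("deck edge row",r,d.min().round(1))
d=g(290,355,270,330,0);print("block front edge",[(270+i+.5,d[i].round(1)) for i in np.argsort(-abs(d))[:5]])
for r,z in((237,.05),(237,.054),(300,.045)): print(r,z,atz(p,(322,r),z).round(4))
print("K",np.round(p["mtx"],1).tolist())
w=s["position"]
# predicted block px with wedge origin = TCP - 1.4mm
for o in(0,-.0014):
  for loc in((.016,.015,.045),(.016,-.015,.045),(-.016,.015,.045),(-.016,-.015,.045)):
    a=s["eef_rot"][2];print(o,loc,proj(p,np.array([w[0]+np.cos(a)*(loc[0]+o)-np.sin(a)*loc[1],w[1]+np.sin(a)*(loc[0]+o)+np.cos(a)*loc[1],loc[2]])).round(1))
E
```

```text
[ 0.5533  0.0637 -0.0228] [-15.    2.5  23.8] [  1.9 -74.8  19.8 -29.6  -1.   -4.5  -0. ]
deck edge row 236.5 -18.6
deck edge row 236.5 -33.9
deck edge row 236.5 -32.2
block front edge [(np.float64(299.5), np.float64(-6.2)), (np.float64(298.5), np.float64(-6.2)), (np.float64(274.5), np.float64(-5.2)), (np.float64(275.5), np.float64(-4.1)), (np.float64(297.5), np.float64(-3.7))]
237 0.05 [0.6001 0.0581 0.05  ]
237 0.054 [0.6014 0.058  0.054 ]
300 0.045 [0.5785 0.0597 0.045 ]
K [[400.8, 0.0, 321.5], [0.0, 400.8, 239.4], [0.0, 0.0, 1.0]]
0 (0.016, 0.015, 0.045) [266.6 327.6]
0 (0.016, -0.015, 0.045) [364.1 327.6]
0 (-0.016, 0.015, 0.045) [270.8 411.8]
0 (-0.016, -0.015, 0.045) [360.8 411.8]
-0.0014 (0.016, 0.015, 0.045) [266.8 331.6]
-0.0014 (0.016, -0.015, 0.045) [363.9 331.6]
-0.0014 (-0.016, 0.015, 0.045) [271.  415.2]
-0.0014 (-0.016, -0.015, 0.045) [360.7 415.2]
```

```bash
cat > lift.py <<'E'
from seg import *
A=cv2.imread("pics/scene1.png")[...,::-1]
def edge(img,c):
    v=cv2.GaussianBlur(img,(0,0),.7).astype(float)[...,2]
    col=v[232:262,c];h=(col[:4].mean()+col[-8:].mean())/2;i=np.nonzero(col>h)[0][0];return 232+i-1+(h-col[i-1])/(col[i]-col[i-1])
s=camera("scene");o=observe()
q=np.array([.6,.12,.05]);k=(proj(s,q)-proj(s,q+[0,0,.001]))[1]
d=[edge(A,c)-edge(s["color"],c) for c in range(308,338)]
w=camera("wrist");I=cv2.GaussianBlur(w["color"],(0,0),1).astype(float)[...,2];r=I[:,100:240].mean(1);dd=np.diff(r);i=200+np.argmin(dd[200:330])
sub_=i+.5+(dd[i-1]-dd[i+1])/(2*(dd[i-1]-2*dd[i]+dd[i+1]))*1.0
T=o["position"]
ex=(atz(w,(322,sub_),.05)-T)
print("pos",T.round(4),o["eef_rot"].round(3),"F",o["wrist_force"].round(1),"t",round(o["time_s"],2),"lift mm",(np.median(d)/k).round(2),"wrist row",sub_.round(2),"edge x",(T+ex).round(4)[0])
E
python3 lift.py
python3 -m handwheel '[[0.1,0,0,-0.5,0,0,0],[0.1,0,0,-0.5,0,0,0],[0.1,0,0,-0.5,0,0,0]]'>/dev/null; python3 lift.py
python3 -m handwheel '[[0.1,1,0,0,0,0,0],[0.1,2,0,0,0,0,0],[0.1,2,0,0,0,0,0]]'>/dev/null; python3 lift.py
```

```text
pos [ 0.5533  0.0637 -0.0228] [-3.141  0.004 -0.075] F [-15.9   2.4  23.8] t 19.48 lift mm -0.07 wrist row 236.22 edge x 0.6003
pos [ 0.5534  0.0637 -0.0228] [-3.141  0.004 -0.075] F [-11.3   1.9  11.7] t 19.83 lift mm -0.02 wrist row 236.29 edge x 0.6003
pos [ 0.5552  0.0636 -0.0228] [-3.141  0.004 -0.075] F [-13.5   1.5  13. ] t 20.18 lift mm 1.69 wrist row 243.61 edge x 0.6001
```

```bash
cat > lift2.py <<'E'
from seg import *
def meas():
    w=camera("wrist");o=observe();T=o["position"];I=cv2.GaussianBlur(w["color"],(0,0),1).astype(float)
    def er(c0,c1):
        r=I[:,c0:c1,2].mean(1);dd=np.diff(r);i=150+np.argmin(dd[150:340]);return i+.5+(dd[i-1]-dd[i+1])/(2*(dd[i-1]-2*dd[i]+dd[i+1]))
    rows=[er(100,170),er(170,240),er(430,500),er(500,570)];row=np.median(rows)
    ch=(I[...,1]-I[...,0])/I.sum(2)
    L=[];R=[]
    m=sub(mask(w,"green"),(200,0,240,480))
    for r in range(int(row)-120,int(row)-30,1):
        x=np.nonzero(m[r])[0]
        if len(x)<30: continue
        c=(x.min()+x.max())//2;h=(ch[r,c-6:c+6].mean()+(ch[r,x.min()-9:x.min()-4].mean()+ch[r,x.max()+4:x.max()+9].mean())/2)/2
        for S,dx in((L,-1),(R,1)):
            k=c
            while ch[r,k]>h: k+=dx
            S.append((r,k-dx+dx*(ch[r,k-dx]-h)/(ch[r,k-dx]-ch[r,k])))
    W=[]
    for (r,a),(_,b) in zip(L,R): W.append(np.linalg.norm(atz(w,(b,r),.05)-atz(w,(a,r),.05)))
    H=w["world_from_camera"][2][3]
    print("pos",T.round(4),"pitch",o["eef_rot"][1].round(4),"F",o["wrist_force"].round(1),"t",round(o["time_s"],2),"edge x",[atz(w,(322,r),.05)[0].round(4) for r in rows],"stripe",(np.median(W)*1e3).round(3),np.mean(W).round(6)*1e3,"camH",round(H,4))
meas()
E
python3 -m handwheel '[[0.1,-2,0,0,0,0,0],[0.1,-5,0,0,0,0,0],[0.1,-8,0,0,0,0,0],[0.1,-8,0,0,0,0,0]]'>/dev/null; python3 lift2.py
python3 -m handwheel '[[0.1,2,0,0,0,0,0],[0.1,4,0,0,0,0,0],[0.1,4,0,0,0,0,0]]'>/dev/null; python3 lift2.py
python3 -m handwheel '[[0.1,2,0,0,0,0,0],[0.1,4,0,0,0,0,0],[0.1,4,0,0,0,0,0]]'>/dev/null; python3 lift2.py
python3 -m handwheel '[[0.1,2,0,0,0,0,0],[0.1,4,0,0,0,0,0],[0.1,4,0,0,0,0,0]]'>/dev/null; python3 lift2.py; python3 lift.py
```

```text
pos [ 0.5492  0.064  -0.0225] pitch 0.0005 F [ 1.1  1.1 -1.3] t 20.62 edge x [np.float64(0.6003), np.float64(0.6003), np.float64(0.6003), np.float64(0.6003)] stripe 15.704 15.713999999999999 camH 0.1537
pos [ 0.5534  0.0637 -0.0226] pitch 0.0008 F [-2.8  1.1 -2.8] t 20.92 edge x [np.float64(0.6002), np.float64(0.6002), np.float64(0.6002), np.float64(0.6002)] stripe 15.712 15.719000000000001 camH 0.1537
pos [ 0.557   0.0633 -0.0226] pitch 0.0015 F [-5.5 -0.3 -1.1] t 21.22 edge x [np.float64(0.6), np.float64(0.6), np.float64(0.6), np.float64(0.6)] stripe 15.919 15.902 camH 0.1536
pos [ 0.561   0.063  -0.0226] pitch 0.0014 F [-4.7  1.5 -1.1] t 21.52 edge x [np.float64(0.5995), np.float64(0.5995), np.float64(0.5996), np.float64(0.5996)] stripe 16.113 16.097 camH 0.1536
pos [ 0.561   0.0631 -0.0226] [ 3.142e+00  1.000e-03 -7.500e-02] F [-5.1  0.8 -1.2] t 21.57 lift mm 1.45 wrist row 263.95 edge x 0.5995
```

```bash

python3 -m handwheel '[[0.1,2,0,0.2,0,0,0],[0.1,4,0,0.3,0,0,0],[0.1,4,0,0.3,0,0,0]]'>/dev/null; python3 lift2.py
python3 -m handwheel '[[0.1,1,0,0,0,0,0],[0.1,2,0,0,0,0,0],[0.1,2,0,0,0,0,0]]'>/dev/null; python3 lift2.py; python3 lift.py
python3 -m handwheel '[[0.1,1,0,0,0,0,0],[0.1,1,0,0,0,0,0],[0.1,1,0,0,0,0,0]]'>/dev/null; python3 lift2.py; python3 lift.py
```

```text
pos [ 0.5647  0.0627 -0.0228] pitch 0.0017 F [-8.6  0.7  5.5] t 21.92 edge x [np.float64(0.599), np.float64(0.599), np.float64(0.599), np.float64(0.599)] stripe 16.254 16.25 camH 0.1535
pos [ 0.5665  0.0626 -0.0228] pitch 0.002 F [-10.2   1.    7.1] t 22.22 edge x [np.float64(0.5987), np.float64(0.5987), np.float64(0.5987), np.float64(0.5987)] stripe 16.338 16.34 camH 0.1534
pos [ 0.5666  0.0626 -0.0228] [-3.141e+00  2.000e-03 -7.500e-02] F [-9.3  0.9  5.8] t 22.27 lift mm 3.04 wrist row 285.31 edge x 0.5987
pos [ 0.5675  0.0625 -0.0228] pitch 0.002 F [-10.4   0.3   6.1] t 22.62 edge x [np.float64(0.5986), np.float64(0.5986), np.float64(0.5986), np.float64(0.5986)] stripe 16.366 16.367 camH 0.1535
pos [ 0.5675  0.0625 -0.0228] [-3.141e+00  2.000e-03 -7.500e-02] F [-9.7  0.8  5.8] t 22.67 lift mm 3.44 wrist row 288.93 edge x 0.5986
```

The lift reads 3.4–4.5 mm by three measures (scene edge, wrist edge, stripe width). The wedge is flat, centred and held, and the stop was still in after release, so I hand in.

```bash
python3 -c "
from rig import finish_job
print(finish_job())"
```

```text
the job is handed in; nothing more can be done
None
```

The red stop is pushed fully in, and the orange wedge is held flat under the middle of the skirt, lifting the deck about 4 mm (three measures gave 3.4–4.5 mm); the job is handed in at about 23 s, but the result has not been reported back.

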